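# Switch on the cat's play light

## Robot

A 6-joint arm with a two-finger parallel gripper is mounted at the origin on the work surface. World frame = base frame: x ahead of the robot, y to its left, z up, the work surface at z = 0. Lengths are in m, angles in rad, forces in N, time in s.
With the tool pointing down it reaches from about 0.275 to 0.825 m from the base axis. Payload 4.9 kg.
Tool frame: the origin (TCP) lies midway between the tips of the shut fingers; the grasp point (between the pads) lies 19 mm behind it (grip_point_offset is the distance from the TCP to the grasp point, in m); z points along the fingers, x is the direction in which the jaws open and shut, and the axes are right-handed (so a half turn about z gives the same grasp; the last joint's range is limited). The gripper opens to 85 mm and grips with 20 to 120 N. Pads are 22 mm wide; open, the fingers measure 114 mm over their backs; the gripper's body (76 mm by 85 mm) begins 54 mm behind the grasp point. The pads swing forward as they close: fully open they stand 13 mm farther back than shut.
Start: joints at [0.988, 0.326, -0.193, 1.052, 0, 1.437], TCP at [0.239, 0.496, 0.231] pointing down, gripper open.
Joint ranges: [-2.65, 2.65], [-0.97, 1.79], [-1.3, 1.35], [-1.93, 2.1], [-1.47, 1.37], [-3.14, 3.14]. Speed limits (rad/s): [2.57, 2.57, 3.14, 3.14, 3.14, 3.14].

## Interface

Orientations are given as a rotation vector (axis times angle).
In Python, from cell import * gives the robot as it stands. Calls block until the motion is done:
- movep(position, orientation): joint-space move of the TCP to a pose.
- move_l(position, velocity=0.15, rot=None, until_force=None): straight line of the TCP; rot=None keeps the orientation; velocity is the mean speed in m/s. With until_force (N) it stops when the force on the tool has changed by that much, and returns True; else False.
- set_joints(angles): joint-space move.
- let_go() and grab(newtons=None): open the fingers fully, or close them until they stop; newtons is the grip in N (None keeps the last).
- sleep(seconds).
- ik(position, orientation): joint angles nearest the present ones, or None.
- get_state(): the state.
- grab_frame(name): name is "scene" or "top" or "wrist"; returns a dict with "img" (400x640x3 uint8, red, green, blue), "fx", "fy", "cx", "cy" (pixels), "cam_to_world" (4x4, takes a point from camera to world coordinates); the wrist camera has in their place "T_tool_cam" (4x4, takes a point from camera to tool coordinates, whose origin is the TCP and whose axes are the tool frame's). Camera axes: x right, y down, z forward; pixel columns grow to the right and rows downward; lengths in m; the calibration is good to about 2 mm. A picture is of the moment at which its call begins: read the wrist's pose just before it. There is no depth.
A pose or a line that the arm cannot do raises MotionError and nothing moves.
- sign_off(): hands the job in, once; it reports no verdict.
Trained networks look in the newest picture that a camera, given by its name, has taken for a name from the list of things; names that differ only in an ending like _2 or _b are one class to them, and where a whole thing is asked for, a point or a joint stands for the part that bears it (a point fixed in the world has none). Each returns a list of dicts, best first, with "score" (0 to 1); they miss things now and then, are a little off and sometimes report something else, mostly with a low value. They report only what shows in the picture. A call takes as long as a camera call. They do not tell look-alikes from the thing itself.
- spot_in(camera, name): "centre" ([column, row] in pixels, amid what is visible of it).
- silhouettes(camera, name): "mask" (400x640 bool, what is visible of it) and "centre" ([column, row] in pixels, amid what is visible of it).
- tip_of(camera, name): "centre" ([column, row] in pixels: a listed point, or the origin of a listed thing).
The state is a dict: "clock": time; "q": joint angles; "joint_velocities": joint speeds; "tau": joint torques, N m; "position": TCP position; "eef_rot": TCP orientation; "contact_force": force on the tool from outside, world axes, zero at the start; "wrist_torque": the same for the moment, N m; "finger_gap": opening from 0.0 (shut) to 1.0 (fully open).
Only numpy, scipy, OpenCV 4.12 (cv2) and the standard library are available. Lean on these libraries where they do the work, as an engineer would, in place of code of your own. Each camera call takes 0.05 s, during which the arm holds its last target. There are 200 camera calls.

## Task

Take the orange play light out of its wooden rack, hold it upright over the round slate puck and push its tail button against the slate until the button has gone fully in and the tail is flush on the slate. Then let go, leaving the light standing upright in the middle of the puck, and leave the blue light hanging in the rack.

Things in the scene. Friction and masses are not known exactly. Their poses are not given: they have to be found in the camera images.
- orange_light_center (a point): Centre of the orange play light, an upright torch 110 mm long, 140 g, lens up, push button at its lower end (tail). Point on its axis 55 mm above the tail rim, z towards the lens. Barrel 32 mm in diameter; square head 44 x 44 mm, 5 to 55 mm above this point, to grip it by its flats (along x and y). It hangs in either hole of the rack, about square with it; a straight lift of 70 mm frees it, 130 mm clears the blue light's top.
- orange_light_button (a joint): The orange light's tail button, 28 mm in diameter, in m: 0 = out (7 mm proud of the tail rim), 0.007 = fully in, flush with the rim (light on). It takes about 5 N to push and stays where it is pushed to. Once it is in, the rim meets the surface and the light can stand on its rim. Pushing with 10 to 15 N is plenty.
- puck_top (a point): Centre of the top face of the dark slate puck, a disc 100 mm in diameter and 12 mm thick, fixed to the plywood tabletop. z up.
- blue_light_center (a point): Centre of the blue play light, same shape and size, to be left hanging in the other hole. The wooden rack is fixed, 90 x 210 mm, its top 75 mm above the table and 5 mm above this point; its two 40 mm holes lie 110 mm apart in a row along its length. The tails hang 8 mm clear of the table.
Mind the look-alikes: they are no part of the job. Of the things that look like the part that bears orange_light_center, the smaller one is meant. Leave any purple look-alike of the part that bears puck_top alone.

How it is judged:
On the way, in this order (a step that is already met when the one before it is completed fails the run):
1. the orange light is lifted clear of the rack with its button still out (height (world z) of orange_light_center above 0.135 m and value of joint orange_light_button below 0.002 m and contact force between the fingers and orange_light above 0.5 N), for 0.1 s.
2. held by the gripper, the light has its tail button pressed in against the slate puck (value of joint orange_light_button above 0.005 m and horizontal distance between orange_light_center and puck_top below 0.03 m and contact force between orange_light and puck above 1 N and contact force between the fingers and orange_light above 0.5 N and angle between orange_light_center's own z axis and vertical below 0.25 rad), for 0.1 s.
At the end, for the whole second after the job is handed in: The orange light stands released, at rest and upright (within 10 degrees) on the slate puck, its axis within 30 mm of the puck's centre, its button in by more than 5 of its 7 mm; the blue light is within 15 mm of where it hung (value of joint orange_light_button above 0.005 m and horizontal distance between orange_light_center and puck_top below 0.03 m and angle between orange_light_center's own z axis and vertical below 0.18 rad and z of orange_light_center in the frame of puck_top between 0.05 and 0.06 m and linear speed of orange_light below 0.02 m/s and distance of blue_light_center from where it was at the start of the episode below 0.015 m); the robot touches nothing.
It fails at once if the blue light is lifted out of or knocked about in the rack (distance of blue_light_center from where it was at the start of the episode above 0.03 m).
It also fails if it takes over 42 s, if anything falls off the work surface, if the arm or the gripper's body presses on something with over 40 N, if the wrist force passes 120 N, or if a joint passes its speed limit or range.

## Working session

There is one attempt and no reset: what is moved stays moved. The work goes in short steps, each a Python script; the robot and the scene stay as the last script left them, time stands still between calls to the robot, and variables do not carry over. Pictures are saved under pics/ and viewed, about 8 in all and at most 12, crops included, and the job is handed in when it is done.

```bash
mkdir -p pics; ls
python3 - <<'E'
from cell import *
import cv2, numpy as np
for c in ("scene","top"):
    f=grab_frame(c); cv2.imwrite(f"pics/{c}0.png",f["img"][:,:,::-1])
    print(c,f["fx"],f["fy"],f["cx"],f["cy"],np.round(f["cam_to_world"],4).tolist())
    for n in ("orange_light_center","blue_light_center","puck_top"):
        print(n,"tip",[(np.round(d["centre"],1).tolist(),round(d["score"],2)) for d in tip_of(c,n)],"spot",[(np.round(d["centre"],1).tolist(),round(d["score"],2)) for d in spot_in(c,n)])
s=get_state();print(s["clock"],s["position"],s["eef_rot"],s["contact_force"])
a=cv2.imread("pics/scene0.png");b=cv2.imread("pics/top0.png")
E
```

```text
pics
scene 400.4999072102791 400.4999072102791 321.79428685928866 202.66045968488987 [[0.1582, 0.7089, -0.6874, 0.9574], [0.9873, -0.103, 0.121, -0.0018], [0.015, -0.6978, -0.7162, 0.6118], [0.0, 0.0, 0.0, 1.0]]
orange_light_center tip [([470.5, 178.5], 0.97), ([404.0, 199.9], 0.62)] spot [([473.7, 171.5], 0.92), ([407.4, 186.6], 0.84)]
blue_light_center tip [([356.1, 220.4], 0.87)] spot [([360.4, 212.2], 0.61)]
puck_top tip [([184.4, 192.2], 0.73), ([206.9, 246.9], 0.58)] spot [([208.1, 246.8], 0.85)]
top 496.1248085410885 496.1248085410885 325.38296879177085 199.0150006108854 [[-0.0143, -0.9916, 0.1284, 0.3184], [-0.9999, 0.0141, -0.0026, 0.093], [0.0007, -0.1284, -0.9917, 1.2637], [0.0, 0.0, 0.0, 1.0]]
orange_light_center tip [([203.8, 218.6], 0.73), ([260.9, 208.3], 0.64)] spot [([200.3, 216.0], 0.98)]
blue_light_center tip [([305.4, 189.6], 0.69)] spot [([306.9, 187.1], 0.64), ([260.9, 204.9], 0.35)]
puck_top tip [([438.4, 261.7], 0.7), ([412.4, 202.1], 0.57)] spot [([436.5, 265.1], 0.74), ([411.6, 206.2], 0.63)]
0.7 [0.23863406 0.49556501 0.23130777] [-2.66003424e+00 -1.67145989e+00 -9.34114138e-05] [0.22824691 0.42934982 0.05876954]
```

View pics/scene0.png

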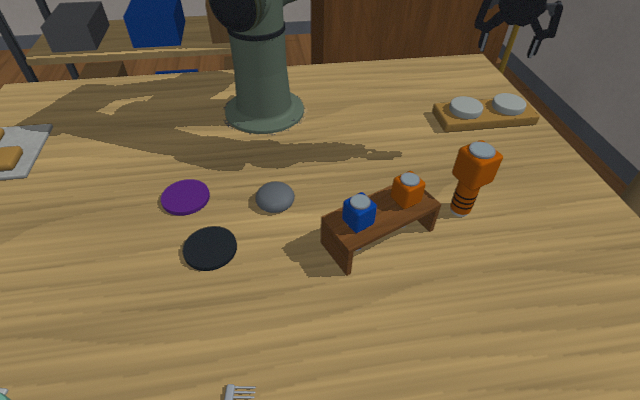

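View pics/top0.png

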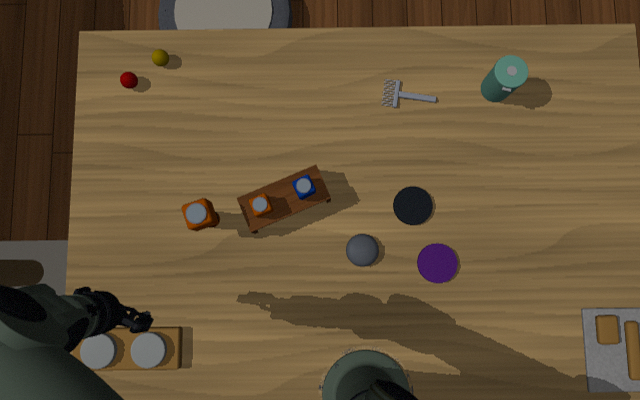

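Candidates for the orange light, in scene pixels, are the small one hanging in the rack at (408,188) and the large free-standing one at (473,172). I choose the smaller, rack-hung one. For the puck, the dark disc at (210,248) is the one meant, not the purple disc at (186,197); the grey dome at (275,197) isn't a puck. Next I triangulate and take a close wrist view.

```bash
cat > h.py <<'E'
from cell import *
import cv2, numpy as np
from scipy.spatial.transform import Rotation as R
def ray(f,px,T=None):
    T=f["cam_to_world"] if T is None else T
    d=T[:3,:3]@np.array([(px[0]-f["cx"])/f["fx"],(px[1]-f["cy"])/f["fy"],1]); return T[:3,3],d
def atz(f,px,z,T=None):
    o,d=ray(f,px,T); return o+d*(z-o[2])/d[2]
def down(yaw): # tool z down, tool x at yaw
    c,s=np.cos(yaw),np.sin(yaw)
    return R.from_matrix(np.array([[c,s,0],[s,-c,0],[0,0,-1]])).as_rotvec()
def wrist():
    s=get_state(); f=grab_frame("wrist"); T=np.eye(4)
    T[:3,:3]=R.from_rotvec(s["eef_rot"]).as_matrix(); T[:3,3]=s["position"]
    return f,T@f["T_tool_cam"]
def proj(f,T,p):
    c=np.linalg.inv(T)@np.append(p,1); return [f["fx"]*c[0]/c[2]+f["cx"],f["fy"]*c[1]/c[2]+f["cy"]]
E
python3 - <<'E'
from h import *
fs,ft=grab_frame("scene"),grab_frame("top")
for n,a,b,z in (("orange",(404,199.9),(260.9,208.3),.07),("blue",(356.1,220.4),(305.4,189.6),.07),("puck",(206.9,246.9),(412.4,202.1),.012),("puckspot",(208.1,246.8),(411.6,206.2),.012),("big",(470.5,178.5),(203.8,218.6),.09),("lensO",(410,179),(260,205),.125),("lensB",(360,202),(304,186),.125)):
    print(n,np.round(atz(fs,a,z),4),np.round(atz(ft,b,z),4))
s=get_state();f=grab_frame("wrist");print(np.round(f["T_tool_cam"],4).tolist(),f["fx"])
o=(atz(fs,(410,179),.125)+atz(ft,(260,205),.125))/2;b=(atz(fs,(360,202),.125)+atz(ft,(304,186),.125))/2
yaw=np.arctan2(*(b-o)[1::-1])-0; print("row yaw",yaw)
for y in (yaw+np.pi/2,yaw-np.pi/2):
    print(y,ik([o[0],o[1],.3],down(y)),ik([o[0],o[1],.085],down(y)),ik([.45,-.08,.1],down(y)))
E
```

```text
orange [0.4527 0.2463 0.07  ] [0.4525 0.2463 0.07  ]
blue [0.4907 0.1442 0.07  ] [0.4967 0.1382 0.07  ]
puck [ 0.4652 -0.1324  0.012 ] [ 0.4694 -0.1313  0.012 ]
puckspot [ 0.4653 -0.1302  0.012 ] [ 0.4589 -0.1289  0.012 ]
big [0.4334 0.3837 0.09  ] [0.4276 0.3791 0.09  ]
lensO [0.4541 0.2479 0.125 ] [0.454  0.2413 0.125 ]
lensB [0.498  0.1451 0.125 ] [0.497  0.1393 0.125 ]
[[1.0, -0.0001, -0.0002, 0.0008], [0.0001, 0.9597, 0.2809, -0.071], [0.0001, -0.2809, 0.9597, -0.1428], [0.0, 0.0, 0.0, 1.0]] 323.9039164575
row yaw -1.169786971958962
0.4010093548359346 [ 3.50987582e-01  2.25089197e-01 -1.53296846e-01  1.19241028e+00
  4.44089210e-16  1.52077455e+00] [ 3.50987582e-01  4.14140442e-01 -4.80092521e-01  6.76563364e-01
  4.44089210e-16  1.52077455e+00] [-3.37674486e-01  3.00706982e-01 -6.11409570e-01  6.58679774e-01
  4.44089210e-16  8.32112486e-01]
-2.7405832987538585 [ 0.35098758  0.2250892  -0.15329685  1.19241028  0.         -1.6208181 ] [ 0.35098758  0.41414044 -0.48009252  0.67656336  0.         -1.6208181 ] [-3.37674486e-01  3.00706982e-01 -6.11409570e-01  6.58679774e-01
 -4.44089210e-16 -2.30948017e+00]
```

Run:
```python
from h import *
p=get_state()["position"]; move_l([p[0],p[1],.32],velocity=.2)
movep([.4535,.246,.27],down(.401))
f,T=wrist(); im=f["img"][:,:,::-1].copy()
for n in ("orange_light_center","blue_light_center"):
    for d in silhouettes("wrist",n):
        m=d["mask"].astype(np.uint8); print(n,round(d["score"],2),np.round(d["centre"],1),m.sum())
    print("tip",[(np.round(d["centre"],1).tolist(),round(d["score"],2),np.round(atz(f,d["centre"],.07,T),4).tolist()) for d in tip_of("wrist",n)])
# lens: pale blob
hsv=cv2.cvtColor(f["img"],cv2.COLOR_RGB2HSV); m=((hsv[...,1]<60)&(hsv[...,2]>110)).astype(np.uint8)
n,_,st,c=cv2.connectedComponentsWithStats(m)
for i in range(1,n):
    if st[i,4]>200: print("pale",st[i],np.round(c[i],1),np.round(atz(f,c[i],.125,T),4))
cv2.imwrite("pics/w1.png",im); print(get_state()["clock"],proj(f,T,[.4535,.246,.125]))
```

```text
orange_light_center 0.79 [316.2 182.6] 2348
orange_light_center 0.58 [366.8  32.2] 5575
tip []
blue_light_center 0.83 [318.3 281.4] 2361
tip [([318.7, 267.4], 0.65, [0.5004, 0.1436, 0.07])]
pale [ 336    0   66   48 2669] [368.2  20.7] [0.4388 0.3874 0.125 ]
pale [ 301  172   37   36 1024] [319.6 189.2] [0.4578 0.2445 0.125 ]
pale [302 281  33  29 748] [318.4 295.6] [0.5006 0.1415 0.125 ]
2.95 [np.float64(315.932531813608), np.float64(185.92888873861048)]
```

View pics/w1.png

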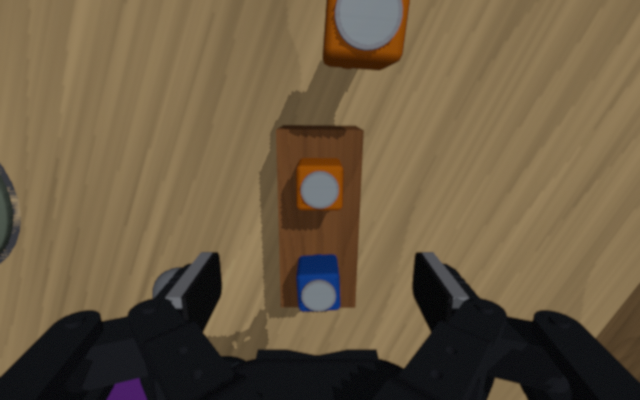

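The close view shows the small orange head at (320,187) in the rack, the blue one at (318,285), and the larger look-alike outside the rack at (367,30). The rack lies square with the tool, so the choice stands. Now I grasp and lift.

Run:
```python
from h import *
xy=[.4565,.2448]
move_l([*xy,.27],velocity=.1,rot=down(.396))
move_l([*xy,.14],velocity=.15)
move_l([*xy,.087],velocity=.08,until_force=8)
s=get_state();print(s["position"],s["contact_force"])
grab(60); s=get_state();print("gap",s["finger_gap"],s["contact_force"],s["wrist_torque"])
move_l([*xy,.187],velocity=.08)
move_l([*xy,.235],velocity=.12); sleep(.2)
s=get_state();print("gap",s["finger_gap"],s["contact_force"],s["position"],s["clock"])
f=grab_frame("scene");im=f["img"][:,:,::-1]
im2=cv2.resize(im[90:290,160:520],None,fx=2,fy=2);cv2.imwrite("pics/s2.png",im2)
```

```text
[0.45684843 0.24492143 0.08734283] [0.43873781 0.42929016 0.47265477]
gap 0.5064280487641363 [-1.13027142 -0.03113579  3.76181536] [-0.07878886  0.11307465 -0.05067483]
gap 0.5108378304788638 [-0.63454105 -0.09260094 -2.25510507] [0.45585862 0.24454422 0.23398171] 7.6417
```

View pics/s2.png

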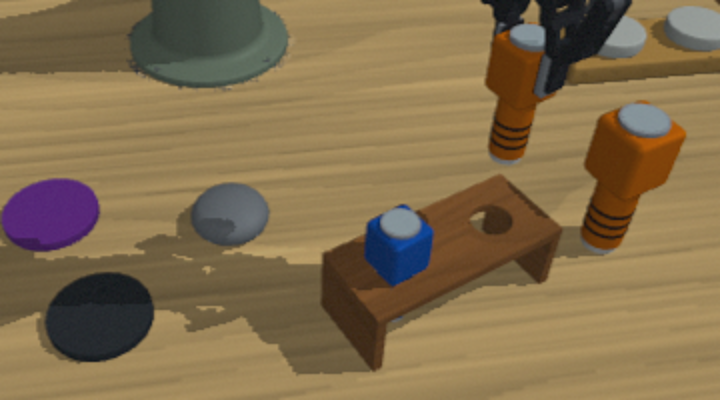

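The picture shows the small orange light lifted clear and held upright with its tail at (507,158) in the crop. Blue is still in the rack at (400,245), and the large look-alike is untouched. Now I go over the dark puck and measure it again.

Run:
```python
from h import *
p=get_state()["position"]; move_l([p[0],p[1],.27],velocity=.15)
movep([.464,-.131,.24],down(.396)); sleep(.3)
for c in ("scene","top","wrist"):
    if c=="wrist": f,T=wrist()
    else: f=grab_frame(c);T=f["cam_to_world"]
    for d in silhouettes(c,"puck_top"):
        m=d["mask"].astype(np.uint8); cs=max(cv2.findContours(m,0,1)[0],key=len)
        if len(cs)<5: continue
        e=cv2.fitEllipse(cv2.convexHull(cs)); print(c,"puck",round(d["score"],2),np.round(e[0],1),np.round(e[1],1),f["img"][m>0].mean(0).round(),np.round(atz(f,e[0],.012,T),4))
    for d in tip_of(c,"orange_light_center"): print(c,"light",round(d["score"],2),np.round(d["centre"],1),np.round(atz(f,d["centre"],.223,T),4))
    cv2.imwrite(f"pics/{c}3.png",f["img"][:,:,::-1])
s=get_state();print(s["position"],s["clock"],s["contact_force"],s["finger_gap"])
a=cv2.imread("pics/scene3.png")[60:300,120:440]; b=cv2.imread("pics/wrist3.png")
cv2.imwrite("pics/c3.png",np.hstack([cv2.resize(a,(400,300)),cv2.resize(b,(400,300))]))
```

```text
scene puck 0.82 [209.2 248. ] [44.5 55.8] [39. 42. 45.] [ 0.4685 -0.1279  0.012 ]
scene puck 0.68 [184.2 197.3] [34.6 50.1] [ 82.  39. 110.] [ 0.3246 -0.1844  0.012 ]
scene light 0.9 [179.9 155.1] [ 0.4535 -0.1336  0.223 ]
scene light 0.7 [470.1 182. ] [0.574  0.2817 0.223 ]
top puck 0.91 [412.5 206. ] [36.9 39.4] [26. 29. 33.] [ 0.4595 -0.1312  0.012 ]
top light 0.62 [204.5 216.2] [0.4203 0.3453 0.223 ]
top light 0.58 [426.7 192.6] [ 0.4638 -0.1245  0.223 ]
wrist puck 0.82 [181.1 160.7] [82.6 90.8] [ 80.  36. 107.] [ 0.3173 -0.1834  0.012 ]
wrist puck 0.63 [315.8 164.8] [84. 85.] [34. 36. 40.] [ 0.4625 -0.1279  0.012 ]
[ 0.46399659 -0.13104241  0.24000446] 10.2333 [ 0.93122395  0.33812804 -1.49339141] 0.5084074762272068
```

View pics/c3.png

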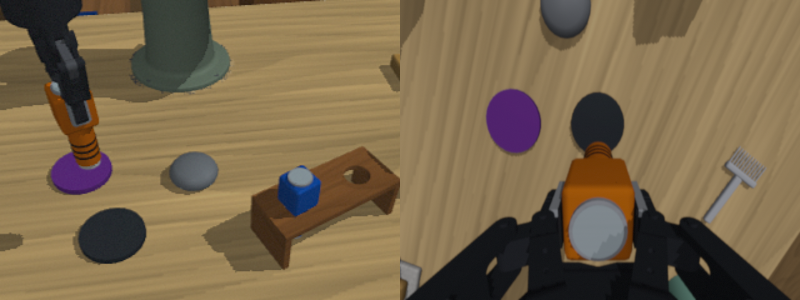

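In the left half the light is held over the puck area with blue still in the rack. In the right half the dark puck is at (597,122), ahead of the tail in the view, and the purple one is to its left. The puck averages to about (0.463, -0.129). I check the tilt numerically, then press.

Run:
```python
from h import *
f=grab_frame("scene");T=f["cam_to_world"]
for z in (.168,.223,.278): print(z,np.round(proj(f,T,[.464,-.131,z]),1))
m=max(silhouettes("scene","orange_light_center"),key=lambda d:d["score"]*(d["centre"][0]<300))["mask"]
r,c=np.nonzero(m); print(r.min(),r.max())
hs=cv2.cvtColor(f["img"],cv2.COLOR_RGB2HSV)
for k in range(r.max()-36,r.max()+1,6): print(k,c[r==k].min(),c[r==k].max())
xy=[.463,-.1285]
move_l([*xy,.12],velocity=.12); move_l([*xy,.105],velocity=.08);sleep(.2)
s0=get_state();hit=move_l([*xy,.070],velocity=.02,until_force=12)
s=get_state();print(hit,s["position"],s0["contact_force"],s["contact_force"],s["wrist_torque"],s["finger_gap"],s["clock"])
cv2.imwrite("pics/s4.png",cv2.resize(grab_frame("scene")["img"][100:300,100:400,::-1],(750,500)))
```

```text
0.168 [189.2 185.9]
0.223 [181.1 159.3]
0.278 [171.9 129. ]
125 194
158 165 197
164 168 194
170 174 196
176 176 197
182 178 199
188 180 199
194 185 193
True [ 0.46297771 -0.12852531  0.08454531] [ 1.35692538  0.21541252 -2.2762428 ] [-0.63063089  0.45992695  5.02280855] [0.05670591 0.12672522 0.03093305] 0.5053716587753001 13.075
```

View pics/s4.png

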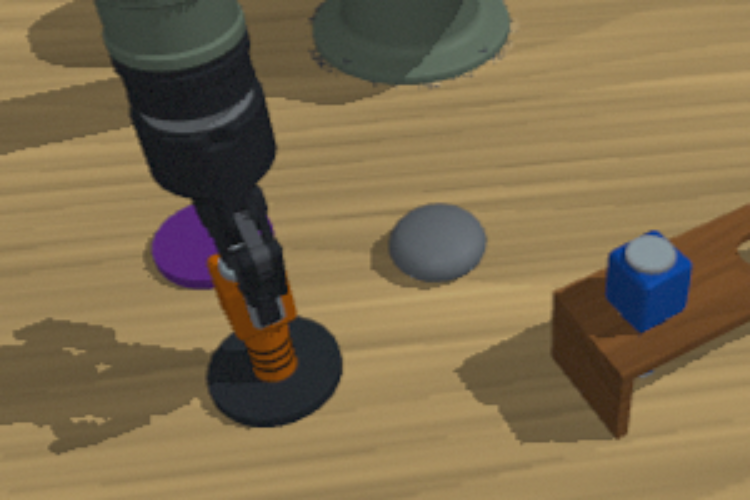

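The picture shows the tail on the dark puck at (275,375), with the puck's centre near (275,370). TCP z is 0.0845 against about 0.084 expected for a flush rim. I press a bit more to confirm, hold, relax, let go and back off.

Run:
```python
from h import *
xy=[.463,-.1285]
z=get_state()["position"][2]
hit=move_l([*xy,z-.006],velocity=.02,until_force=8); sleep(.3)
s=get_state();print(hit,s["position"],s["contact_force"],s["wrist_torque"],s["clock"])
z=s["position"][2]
if s["contact_force"][2]>6: move_l([*xy,z+.0005],velocity=.01)
print(get_state()["contact_force"])
let_go(); sleep(.3); p=get_state()["position"]; print(p)
move_l([p[0],p[1],.16],velocity=.06); move_l([p[0],p[1],.30],velocity=.15)
movep([.35,-.33,.32],down(.0)); sleep(.3)
fs=grab_frame("scene"); T=fs["cam_to_world"]
for n in ("orange_light_center","blue_light_center"): print(n,[(round(d["score"],2),np.round(d["centre"],1).tolist()) for d in tip_of("scene",n)])
print("expect",proj(fs,T,[.463,-.1285,.067]),"blue before 356.1 220.4")
grab_frame("top")
for n in ("orange_light_center","blue_light_center"): print("top",n,[(round(d["score"],2),np.round(d["centre"],1).tolist()) for d in tip_of("top",n)])
cv2.imwrite("pics/s5.png",cv2.resize(fs["img"][100:300,100:500,::-1],(800,400)));print(get_state()["clock"],get_state()["finger_gap"])
```

```text
True [ 0.46325316 -0.12874018  0.08447509] [-0.31596423  0.72608893  4.76835724] [ 0.06932808 -0.10848406 -0.01182902] 13.6333
[-0.31596423  0.72608893  4.76835724]
[ 0.46238472 -0.12844577  0.08402998]
orange_light_center [(0.72, [204.2, 223.6]), (0.72, [468.4, 179.5])]
blue_light_center [(0.72, [356.0, 222.0]), (0.55, [206.8, 246.3])]
expect [np.float64(203.28841712513236), np.float64(226.61172701182306)] blue before 356.1 220.4
top orange_light_center [(0.95, [205.2, 215.9]), (0.88, [413.3, 203.3])]
top blue_light_center [(0.97, [306.5, 188.5])]
18.45 0.998400114827996
```

View pics/s5.png

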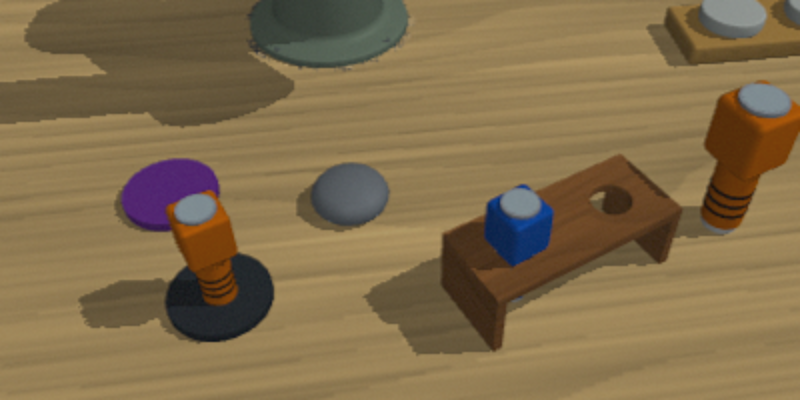

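The light stands on the dark puck with no pale button visible under its tail, unlike the large look-alike. Blue is unmoved. As an independent check of flushness, I compare lens height with blue's lens as the control.

Run:
```python
from h import *
from scipy.optimize import least_squares
fs=grab_frame("scene");ft=grab_frame("top")
def lens(f,u):
    hsv=cv2.cvtColor(f["img"],cv2.COLOR_RGB2HSV); m=((hsv[...,1]<75)&(hsv[...,2]>105)).astype(np.uint8)
    n,_,st,c=cv2.connectedComponentsWithStats(m); k=[i for i in range(1,n) if st[i,4]>60]
    return c[min(k,key=lambda i:np.hypot(*(c[i]-u)))]
for n,g in (("orange",[.463,-.1285,.122]),("blue",[.499,.142,.125])):
    q=[lens(f,proj(f,f["cam_to_world"],g)) for f in (fs,ft)]
    r=least_squares(lambda p:np.concatenate([np.array(proj(f,f["cam_to_world"],p))-a for f,a in zip((fs,ft),q)]),g)
    print(n,np.round(q,1).tolist(),np.round(r.x,4),round(r.cost,2))
cv2.imwrite("pics/c6.png",np.hstack([cv2.resize(fs["img"][190:270,170:250,::-1],(400,400)),cv2.resize(fs["img"][130:230,430:530,::-1],(400,400))]))
```

```text
orange [[197.4, 204.1], [420.7, 198.8]] [ 0.463  -0.1282  0.1248] 0.77
blue [[359.8, 200.8], [303.1, 185.0]] [0.4991 0.1432 0.1293] 0.54
```

View pics/c6.png

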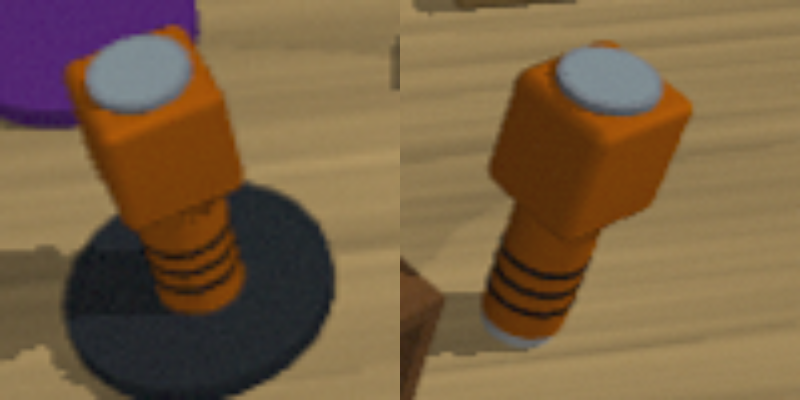

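The crop shows no pale button below the tail, while the look-alike's shows clearly. The orange lens is 4.5 mm lower than blue's; flush predicts 3 mm lower and a button still out would be 4 mm higher. So the button is in. I hand in.

```bash
python3 -c "
from cell import *
sign_off()"
```

```text
the job is handed in; nothing more can be done
```

I took the smaller orange light from the rack and pressed its tail button against the dark slate puck. Then I let go, backed off and handed the job in at about 18.5 s of the 42 s. No verdict is reported at hand-in.

- **Position:** the light stands at about (0.463, −0.128). The puck's centre measures about (0.463, −0.129), though single views of it differed by up to 9 mm. It looks upright in the pictures, but I did not measure its angle.
- **Button:** it stopped against hard contact at TCP height 0.0845 m; 0.084 m was expected for flush. No button shows under the tail in the close crop. The orange lens sits 4.5 mm lower than blue's, where flush predicts 3 mm.
- **Blue light:** it is still hanging in its hole, and its detected pixel moved by no more than about 2 px, which is within the noise.
- **Disagreement:** the network's centre for the placed light read 3 px too high in the scene view, which alone would suggest the button was still out. It read 4 px too high while I held the light at a known height as well, so I took this as bias.

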